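# Turn the washed wheel until its valve is at the top

## Task

The small bike wheel in the wheel stand has been washed and is to be pumped up: push on its spokes with the fingertips to turn it until its valve stem is at the very top of the wheel, straight above the axle, and leave it at rest there. Guide it round gently rather than flicking it into a spin, do not push on the valve stem itself, and do not shove, tip or lift the stand. Only push: grip nothing, and leave the things around the stand where they are.

Things in the scene. Friction and masses are not known exactly. Their poses are not given: they have to be found in the camera images.
- stand: free-standing steel wheel stand (about 3.4 kg). Origin on the counter under the wheel's centre; z up; x along the axle, away from the robot (yaw up to 0.3 rad). Foot plate 170 (x) by 240 mm (y), top at 14 mm; at x = -48 and +48 mm an A-frame of 10 mm rod, feet at y = -105 and +105 mm, ending in a slotted plate (34 mm wide, top at 230 mm) for the axle, whose ends stick out to x = -70 and +70 mm.
- axle (a point): centre of the wheel, 215 mm above the counter, in the middle plane of wheel and spokes, with the stand's axes. The wheel stands upright in the stand's y-z plane: tyre 260 mm in diameter and 32 mm wide, inside of the rim at radius 93 mm, hub 42 mm in diameter and 50 mm long (with a 26 mm bearing end to x = -40 and +40 mm).
- wheel (a joint): angle of the wheel in rad, about the stand's +x. 0 (or any whole turn) = valve at the very top; positive = clockwise as seen along the stand's +x: at angle q the valve lies from the axle in the direction (0, -sin q, cos q) of the stand's frame. Turns either way; the hub is stiff (about 0.2 N m), so the wheel stays where it is left.
- spokes: hub and five straight white spokes, turning with the wheel. Origin at the wheel's centre; x along the axle, z towards the valve. Each spoke is a bar 16 mm wide, 26 mm deep along the axle (13 mm either side of the middle plane; the tyre stands 3 mm farther out), from hub to rim, at 36, 108, 180, 252 and 324 degrees from the valve, which is thus half-way between two spokes.
- valve: the black rubber valve stem with a brass end, 11 mm thick (its collar at the rim 18 mm), sticking 21 mm inward from the rim towards the hub in the wheel's middle plane. Origin at its inner, open end, 72 mm from the wheel's centre; its z points outwards from the wheel's centre, so that z points straight up when the valve is at the top.
- pump_mid (a point): bystander, to be left alone: a hand pump, aluminium barrel 26 mm thick, about 240 mm long, lying; this point is 13 mm above its underside
- spanner_mid (a point): bystander, to be left alone: a steel spanner 150 mm long, lying flat; this point is 5 mm above its underside
- nailbrush_mid (a point): bystander, to be left alone: a wooden nail brush 95 x 45 mm, 55 mm high, bristles down; this point is 20 mm above its underside
- soap_mid (a point): bystander, to be left alone: an upright soap bottle 64 mm in diameter, 150 mm tall; this point is 75 mm above its underside
- mug_mid (a point): bystander, to be left alone: a white mug 76 mm in diameter, 95 mm tall; this point is 45 mm above its underside
- tyre_lever_mid (a point): bystander, to be left alone: a flat black plastic tyre lever about 125 mm long; this point is 4 mm above its underside
- grease_mid (a point): bystander, to be left alone: a low round jar of grease, 68 mm in diameter, 45 mm tall; this point is 22 mm above its underside

How it is judged:
By the outcome, as a careful person would: the job done as asked, in the order asked, and still so for the second after the job is handed in, with the robot touching nothing.
It also fails if it takes over 58 s, if anything falls off the work surface, if the arm or the gripper's body presses on something with over 40 N, if the wrist force passes 120 N, or if a joint passes its speed limit or range.

## Robot

A 6-joint arm with a two-finger parallel gripper is mounted at the origin on the work surface. World frame = base frame: x ahead of the robot, y to its left, z up, the work surface at z = 0. Lengths are in m, angles in rad, forces in N, time in s.
With the tool pointing down it reaches from about 0.3 to 0.875 m from the base axis. Payload 6.4 kg.
Tool frame: the origin (TCP) lies midway between the tips of the shut fingers; the grasp point (between the pads) lies 19 mm behind it (ctrl.pinch_z is the distance from the TCP to the grasp point, in m); z points along the fingers, y is the line along which they close (so a half turn about z gives the same grasp; the last joint's range is limited). The gripper opens to 85 mm and grips with 20 to 120 N. Pads are 22 mm wide; open, the fingers measure 114 mm over their backs; the gripper's body (76 mm by 85 mm) begins 54 mm behind the grasp point. The pads swing forward as they close: fully open they stand 13 mm farther back than shut.
Start: joints at [-1.443, 0.181, 1.607, -0, 1.354, -0.206], TCP at [0.188, -0.543, 0.231] pointing down, gripper open.
Joint ranges: [-2.99, 2.99], [-0.89, 2.07], [0.3, 2.58], [-1.14, 4.28], [0, 2.63], [-3.12, 3.12]. Speed limits (rad/s): [2.57, 2.57, 3.01, 3.14, 3.14, 3.14].

## Interface

Orientations are given as a unit quaternion [w, x, y, z].
In Python, from bench import ctrl gives the robot as it stands.
- The arm moves only by the tool apply_moves, never from a script. Its argument "moves" is a list of rows, each an object with "jaw": the opening, from 0 (shut) to 1 (fully open); "offset": the shift along the tool's x, y, z in mm, a list of three; "rot": the turn, a rotation vector about the tool's x, y, z in degrees, a list of three. In form: [{"jaw": jaw, "offset": [dx, dy, dz], "rot": [ax, ay, az]}, ...]. A call has exactly 5 rows; each row shifts and turns the commanded pose from where the row before left it, along the tool's axes as they then stand; what a row does not reach is not made up. A row lasts 1/8 s, in which the tool goes at most 62.5 mm and 10.7 degrees, less where a joint would pass 70% of its speed; a pose out of reach is approached as far as the arm can. A call is refused whole if a number of a shift passes 62.5 or a number of a turn 10.7, either way. A call with a gripper value outside its range is refused whole. The fingers move at their own pace and stop on an object; the grip force is fixed at half the most. Time passes only in rows, so rows that do not move let the fingers close, or fill a call up. It gives the time, the measured TCP pose, the force, the opening and the grip force at its end, in the units of the state.
- ctrl.get_obs(): the state, without advancing time (a new reading comes with each control period).
- ctrl.camera(name): name is "scene" or "top" or "wrist"; returns (picture, depth): 400x640x3 uint8, red, green, blue; 400x640 float32, m along the optical axis (not along the pixel's ray), 0 where there is no reading.
- ctrl.camera_params(name): a dict with "K" (3x3 intrinsics, pixels), "cam_to_world" (4x4, takes a point from camera to world coordinates); the wrist camera has in their place "mount" (4x4, takes a point from camera to tool coordinates, whose origin is the TCP and whose axes are the flange's). Camera axes: x right, y down, z forward; pixel columns grow to the right and rows downward; lengths in m; the calibration is good to about 2 mm. The wrist camera is an equidistant fisheye: a pixel r from the principal point sees the ray r / f radians off the axis. A picture is of the moment at which its call begins: read the wrist's pose just before it. camera_params takes no time and is no camera call.
- ctrl.hand_in(): hands the job in; it is judged then, once.
Trained networks look in the newest picture that a camera, given by its name, has taken for a name from the list of things; names that differ only in an ending like _2 or _b are one class to them, and where a whole thing is asked for, a point or a joint stands for the part that bears it (a point fixed in the world has none). Each returns a list of dicts, best first, with "score" (0 to 1); they miss things now and then, are a little off and sometimes report something else, mostly with a low value. They report only what shows in the picture. A call takes as long as a camera call.
- ctrl.outline_of(camera, target): "region" (400x640 bool, what is visible of it) and "position" ([column, row] in pixels, amid what is visible of it).
The state is a dict: "time_s": time; "q": joint angles; "dq": joint speeds; "joint_efforts": joint torques, N m; "eef_pos": TCP position; "eef_rot": TCP orientation; "wrist_force": force on the tool from outside, world axes, zero at the start; "torque": the same for the moment, N m; "opening": opening from 0.0 (shut) to 1.0 (fully open); "grasp_force": force on a finger pad.
Only numpy, scipy, OpenCV 4.12 (cv2) and the standard library are available. Lean on these libraries where they do the work, as an engineer would, in place of code of your own. Each camera call takes 0.05 s, during which the arm holds its last target. There are 200 camera calls.

## Working session

There is one attempt and no reset: what is moved stays moved. The work goes in short steps, Python scripts to look and compute and a tool call to move; the robot and the scene stay as the last step left them, time stands still between calls to the robot, and variables do not carry over. Pictures are saved under pics/ and viewed, at most 10 in all, crops included, and the job is handed in when it is done.

Besides the shell and the picture viewer there is one more tool, called by a JSON object that holds its "fn" and its "kwargs", one argument or row to a line. apply_moves: Moves the arm, as the interface text tells. Its arguments: {"type":"object","properties":{"moves":{"type":"array"}},"required":["moves"]}

```bash
mkdir -p pics; cat > h.py <<'E'
import numpy as np, cv2
from bench import ctrl
from scipy.spatial.transform import Rotation as R
def pts(cam,d,reg=None):
    p=ctrl.camera_params(cam);K=p['K'];T=np.array(p['cam_to_world'])
    v,u=np.nonzero((d>0)&(reg if reg is not None else True)); z=d[v,u]
    c=np.c_[(u-K[0][2])/K[0][0]*z,(v-K[1][2])/K[1][1]*z,z]
    return c@T[:3,:3].T+T[:3,3]
def save(n,im): cv2.imwrite(f'pics/{n}.png',im[...,::-1])
E
python3 - <<'E'
from h import *
np.set_printoptions(precision=3,suppress=True)
o=ctrl.get_obs();print(o)
for c in ['scene','top']:
    im,d=ctrl.camera(c);save(c+'0',im)
    p=ctrl.camera_params(c);print(c,p['K'],p['cam_to_world'])
    for n in ['stand','wheel','spokes','valve']+(['pump_mid','spanner_mid','nailbrush_mid','soap_mid','mug_mid','tyre_lever_mid','grease_mid'] if c=='top' else []):
        for r in ctrl.outline_of(c,n)[:2]:
            P=pts(c,d,r['region'])
            print(n,round(r['score'],2),r['position'],r['region'].sum(),np.median(P,0) if len(P) else None, P.min(0) if len(P) else '',P.max(0) if len(P) else '')
E
```

```text
{'time_s': 0.0, 'q': array([-1.443,  0.182,  1.608, -0.   ,  1.354, -0.206]), 'dq': array([-0.   , -0.   , -0.001,  0.   , -0.   ,  0.001]), 'joint_efforts': array([ -0.   , -44.487, -35.134,  -0.   ,   0.009,   0.   ]), 'eef_pos': array([ 0.188, -0.543,  0.23 ]), 'eef_rot': array([-0.001,  0.986,  0.166,  0.   ]), 'wrist_force': array([-1.089, -0.499,  0.233]), 'torque': array([-0.005, -0.03 ,  0.001]), 'grasp_force': 0.0, 'opening': 1.0028461876903958}
scene [[514.902   0.    311.408]
 [  0.    514.902 194.342]
 [  0.      0.      1.   ]] [[ 0.037  0.69  -0.723  1.486]
 [ 0.999 -0.019  0.033  0.012]
 [ 0.009 -0.723 -0.69   1.027]
 [ 0.     0.     0.     1.   ]]
stand 0.86 [259.7, 209.6] 10056 [ 0.623 -0.077  0.16 ] [ 0.258 -0.208 -0.004] [0.751 0.057 0.347]
wheel 0.56 [258.0, 183.9] 5943 [ 0.621 -0.07   0.232] [ 0.151 -0.265 -0.004] [0.68  0.059 0.347]
spokes 0.73 [258.4, 187.5] 1531 [ 0.62  -0.069  0.225] [ 0.287 -0.153  0.   ] [0.659 0.012 0.307]
valve 0.59 [285.3, 206.1] 40 [ 0.627 -0.008  0.168] [ 0.485 -0.017  0.032] [ 0.635 -0.001  0.176]
valve 0.5 [347.1, 260.6] 749 [0.678 0
[... 871 characters left out ...]
4.3, 220.0] 415 [ 0.556 -0.252  0.008] [ 0.486 -0.281 -0.006] [ 0.63  -0.229  0.016]
spanner_mid 0.58 [362.8, 203.2] 6194 [ 0.59  -0.068  0.165] [ 0.504 -0.214 -0.001] [0.721 0.054 0.35 ]
nailbrush_mid 0.74 [327.8, 254.4] 608 [0.481 0.025 0.033] [ 0.459 -0.023 -0.002] [0.509 0.072 0.061]
soap_mid 0.85 [335.9, 152.6] 646 [ 0.739 -0.009  0.102] [ 0.72  -0.043 -0.003] [0.812 0.021 0.158]
mug_mid 0.96 [425.7, 164.1] 936 [ 0.713 -0.26   0.047] [ 0.668 -0.29  -0.002] [ 0.768 -0.216  0.103]
tyre_lever_mid 0.53 [387.1, 262.6] 285 [ 0.457 -0.132  0.007] [ 0.391 -0.143 -0.003] [ 0.514 -0.12   0.019]
grease_mid 0.93 [377.6, 160.7] 357 [ 0.728 -0.134  0.046] [ 0.653 -0.162 -0.002] [ 0.754 -0.088  0.237]
```

```bash
python3 - <<'E'
import cv2,numpy as np
a=cv2.imread('pics/scene0.png');b=cv2.imread('pics/top0.png')
A=cv2.resize(a[100:300,160:360],(600,600),interpolation=3)
cv2.imwrite('pics/s0c.png',A)
cv2.imwrite('pics/t0c.png',cv2.resize(b[120:300,240:480],(800,600),interpolation=3))
E
```

```text
(no output)
```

View pics/s0c.png

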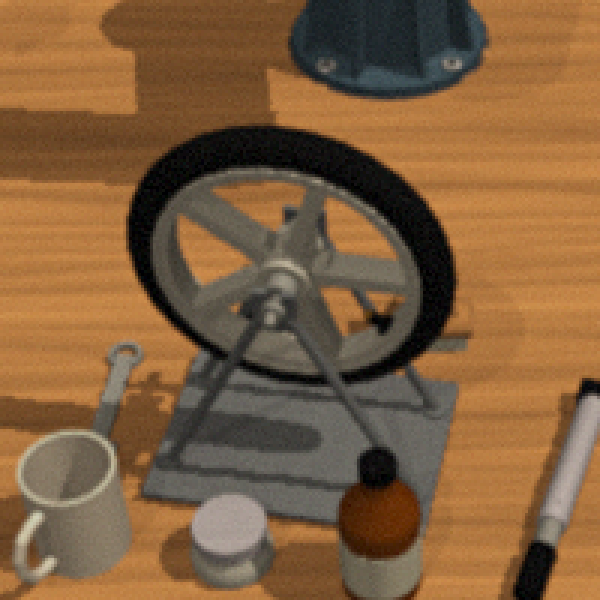

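View pics/t0c.png

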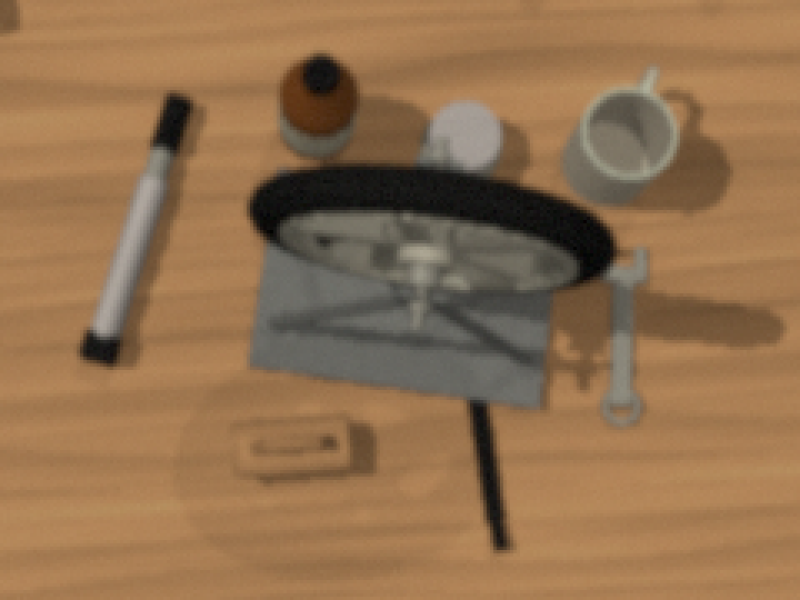

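The far-side view shows the valve at crop (378,320), which is full-picture pixel (286,207): the lower +y quadrant, between two spokes. The near side of the wheel is open above the A-frame. Next I fit the stand pose and wheel angle.

```bash
cat >> h.py <<'E'
from scipy.optimize import least_squares
def wheel_fit(data):
    """fit centre x,y and yaw from tyre points (torus-ish: tyre tube R=.114, a=.016)"""
    def res(p):
        c,s=np.cos(p[2]),np.sin(p[2]); d=data-[p[0],p[1],.215]
        x=c*d[:,0]+s*d[:,1]; y=-s*d[:,0]+c*d[:,1]; r=np.hypot(y,d[:,2])
        return np.hypot(r-.114,x)-.016
    return least_squares(res,[.61,-.07,0],loss='soft_l1',f_scale=.003)
def tyre_pts(cam,im,d):
    dark=im.max(2)<55
    P=pts(cam,d,dark)
    return P[(P[:,2]>.1)&(abs(P[:,0]-.61)<.09)&(abs(P[:,1]+.07)<.16)]
def spoke_angle(p,cam='scene',n=None,show=None):
    """wheel angle by rectifying camera onto spoke face; returns valve angle from outline + bright-spoke phase"""
    im,d=ctrl.camera(cam)
    q=ctrl.camera_params(cam);K=np.array(q['K']);Tc=np.linalg.inv(np.array(q['cam_to_world']))
    def proj(x,a,r):
        c,s=np.cos(p[2]),np.sin(p[2]); y=-np.sin(a)*r; z=np.cos(a)*r
        W=np.stack([p[0]+c*x-s*y,p[1]+s*x+c*y,.215+z],-1)@Tc[:3,:3].T+Tc[:3,3]
        return W@K.T
    a=np.deg2rad(np.arange(0,360,.5))[:,None]; r=np.arange(.03,.13,.001)[None]
    U=proj(.013 if cam=='scene' else -.013,a,r+0*a); U=(U[...,:2]/U[...,2:]).astype(np.float32)
    pol=cv2.remap(im,U[...,0],U[...,1],1)
    Z=cv2.remap(d,U[...,0],U[...,1],0); ex=proj(.013 if cam=='scene' else -.013,a,r+0*a)[...,2]
    on=(abs(Z-ex)<.007)
    return im,d,pol,on
E
python3 - <<'E'
from h import *
np.set_printoptions(precision=4,suppress=True)
D=[]
for c in ['scene','top']:
    im,d=ctrl.camera(c); t=tyre_pts(c,im,d); f=wheel_fit(t);print(c,len(t),f.x,np.median(abs(f.fun)));D.append(t)
f=wheel_fit(np.vstack(D));print(f.x,np.median(abs(f.fun)))
np.save('p.npy',f.x)
im,d,pol,on=spoke_angle(f.x)
prof=on[:,15:50].mean(1) # r .045-.08
ang=np.arange(0,360,.5)
# template: 5-fold, width 16mm
best=[]
for q in np.arange(0,72,.5):
    s=0
    for k in range(5):
        dlt=(ang-q-72*k+180)%360-180
        s+=prof[abs(dlt)<8].sum()-prof[(abs(dlt)>10)&(abs(dlt)<26)].mean()*33
    best.append(s)
print('spoke phase',np.argmax(best)*.5, np.round(np.sort(best)[-3:],1))
print((prof[::8]*9).astype(int))
r=ctrl.outline_of('scene','valve')[0]
P=pts('scene',d,r['region']);c,s=np.cos(f.x[2]),np.sin(f.x[2])
e=P-[f.x[0],f.x[1],.215];X=np.c_[c*e[:,0]+s*e[:,1],-s*e[:,0]+c*e[:,1],e[:,2]]
m=np.median(X,0);print('valve',r['score'],m,np.hypot(m[1],m[2]),np.degrees(np.arctan2(-m[1],m[2])))
E
```

```text
scene 2600 [ 0.6247 -0.0793 -0.0569] 0.0033124850796125305
top 1520 [ 0.6094 -0.0771 -0.2063] 0.000914138704836245
[ 0.6102 -0.0763 -0.209 ] 0.0011118476301942267
spoke phase 54.0 [121.2 121.6 121.7]
[0 0 0 0 0 0 0 0 0 0 2 8 9 9 9 1 0 0 0 0 0 0 0 0 0 0 0 0 1 3 8 9 9 5 0 0 0
 0 0 0 0 0 0 0 0 0 0 0 1 7 9 9 6 1 0 0 0 0 0 0 0 0 0 0 0 0 3 9 9 9 7 2 0 0
 0 0 0 0 0 0 0 0 0 2 8 9 9 4 0 0]Traceback (most recent call last):
  File "<stdin>", line 21, in <module>
IndexError: list index out of range
```

{"fn": "apply_moves", "kwargs": {
  "moves": [
    {"jaw":0,"offset":[0,0,-30],"rot":[0,-10,0]},
    {"jaw":0,"offset":[0,0,-30],"rot":[0,-10,0]},
    {"jaw":0,"offset":[0,0,-20],"rot":[0,-10,0]},
    {"jaw":0,"offset":[0,0,0],"rot":[0,-10,0]},
    {"jaw":0,"offset":[0,0,0],"rot":[0,-10,0]}
  ]
}}

```text
time_s: 1.68
eef_pos: [0.2008, -0.5396, 0.311]
eef_rot: [0.072, 0.893, 0.15, -0.419]
wrist_force: [-0.3, -0.6, -0.4]
opening: 0.001
grasp_force: 0.0
```

```bash
python3 - <<'E'
from h import *
np.set_printoptions(precision=4,suppress=True)
o=ctrl.get_obs();w,x,y,z=o['eef_rot'];M=R.from_quat([x,y,z,w])
print(o['q'],o['eef_pos']);print(M.as_matrix())
E
```

```text
[-1.0028  0.3318  1.4949 -0.8464  1.5789  0.3466] [ 0.2008 -0.5396  0.311 ]
[[ 0.6043  0.3289 -0.7257]
 [ 0.2079 -0.9443 -0.255 ]
 [-0.7692  0.0032 -0.639 ]]
```

```bash
cat >> h.py <<'E'
p0=np.load('p.npy')
def w2s(v):
    c,s=np.cos(p0[2]),np.sin(p0[2]);e=np.asarray(v)-[p0[0],p0[1],.215]
    return np.array([c*e[0]+s*e[1],-s*e[0]+c*e[1],e[2]])
def s2w(v):
    c,s=np.cos(p0[2]),np.sin(p0[2])
    return np.array([p0[0]+c*v[0]-s*v[1],p0[1]+s*v[0]+c*v[1],.215+v[2]])
def ori(tilt):
    t=np.radians(tilt);c,s=np.cos(p0[2]),np.sin(p0[2])
    z=np.array([np.cos(t)*c,np.cos(t)*s,-np.sin(t)]);y=np.array([s,-c,0]);return R.from_matrix(np.c_[np.cross(y,z),y,z])
def cur():
    o=ctrl.get_obs();w,x,y,z=o['eef_rot'];return o,np.array(o['eef_pos']),R.from_quat([x,y,z,w])
def polar(r,deg,x): a=np.radians(deg);return s2w([x,-np.sin(a)*r,np.cos(a)*r])
def plan(way,P=None,M=None):
    """way: list of (pos,R,nrows); prints rows rounded, tracking the rounding"""
    if P is None: _,P,M=cur()
    for T,Q,n in way:
        for k in range(n):
            f=1/(n-k); off=np.round(M.inv().apply((T-P)*f)*1e3,1)
            rv=np.round(np.degrees((M.inv()*Q).as_rotvec())*f,1)
            P=P+M.apply(off/1e3); M=M*R.from_rotvec(np.radians(rv))
            print(list(map(float,off)),list(map(float,rv)), 'st',np.round(w2s(P)*1e3))
def stat():
    o,P,M=cur();print('t',round(o['time_s'],2),'q',np.round(o['q'],2),'st',np.round(w2s(P)*1e3,1),'F',np.round(o['wrist_force'],1),'tilt',np.round(np.degrees(np.arcsin(-M.as_matrix()[2,2])),1))
E
python3 - <<'E'
from h import *
stat()
plan([(np.array([.38,-.22,.36]),ori(60),10),(polar(.055,-54,-.12),ori(35),5)])
E
```

```text
t 1.68 q [-1.    0.33  1.49 -0.85  1.58  0.35] st [-304.4 -538.1   96. ] F [-0.3 -0.6 -0.4] tilt 39.7
[13.7, -24.3, -24.3] [0.6, 7.8, 3.3] st [-293. -503.  101.]
[15.4, -25.3, -22.0] [0.6, 7.8, 3.3] st [-283. -468.  106.]
[16.8, -26.5, -19.6] [0.6, 7.8, 3.3] st [-272. -433.  111.]
[17.7, -27.7, -16.9] [0.6, 7.8, 3.3] st [-261. -398.  116.]
[18.2, -28.9, -14.2] [0.6, 7.8, 3.3] st [-250. -363.  120.]
[18.2, -30.1, -11.4] [0.6, 7.8, 3.4] st [-239. -328.  125.]
[17.8, -31.2, -8.6] [0.6, 7.8, 3.3] st [-228. -293.  130.]
[16.9, -32.3, -5.9] [0.6, 7.8, 3.4] st [-217. -258.  135.]
[15.6, -33.4, -3.4] [0.6, 7.8, 3.3] st [-206. -223.  140.]
[14.0, -34.2, -1.0] [0.7, 7.9, 3.4] st [-195. -188.  145.]
[1.8, -46.6, 27.1] [-0.0, 5.0, -0.0] st [-180. -142.  122.]
[-0.6, -46.5, 27.1] [-0.0, 5.0, -0.0] st [-165.  -95.  100.]
[-2.9, -46.6, 27.0] [-0.0, 5.0, -0.0] st [-150.  -49.   77.]
[-5.3, -46.5, 26.6] [-0.0, 5.0, -0.0] st [-135.   -2.   55.]
[-7.6, -46.6, 26.0] [-0.0, 5.0, -0.0] st [-120.   45.   32.]
```

{"fn": "apply_moves", "kwargs": {
  "moves": [
    {"jaw":0,"offset":[13.7,-24.3,-24.3],"rot":[0.6,7.8,3.3]},
    {"jaw":0,"offset":[15.4,-25.3,-22],"rot":[0.6,7.8,3.3]},
    {"jaw":0,"offset":[16.8,-26.5,-19.6],"rot":[0.6,7.8,3.3]},
    {"jaw":0,"offset":[17.7,-27.7,-16.9],"rot":[0.6,7.8,3.3]},
    {"jaw":0,"offset":[18.2,-28.9,-14.2],"rot":[0.6,7.8,3.3]}
  ]
}}

```text
time_s: 2.3
eef_pos: [0.2905, -0.379, 0.336]
eef_rot: [0.051, 0.995, 0.026, -0.083]
wrist_force: [-0.7, -0.0, -0.3]
opening: -0.004
grasp_force: 0.0
```

{"fn": "apply_moves", "kwargs": {
  "moves": [
    {"jaw":0,"offset":[18.2,-30.1,-11.4],"rot":[0.6,7.8,3.3]},
    {"jaw":0,"offset":[17.8,-31.2,-8.6],"rot":[0.6,7.8,3.3]},
    {"jaw":0,"offset":[16.9,-32.3,-5.9],"rot":[0.6,7.8,3.4]},
    {"jaw":0,"offset":[15.6,-33.4,-3.4],"rot":[0.6,7.8,3.3]},
    {"jaw":0,"offset":[14,-34.2,-1],"rot":[0.7,7.9,3.4]}
  ]
}}

```text
time_s: 2.92
eef_pos: [0.3796, -0.2193, 0.3616]
eef_rot: [0.025, 0.96, -0.102, 0.261]
wrist_force: [-0.0, 0.7, -0.6]
opening: 0.005
grasp_force: 0.0
```

```bash
python3 - <<'E'
from h import *
stat()
plan([(polar(.055,-54,-.12),ori(35),5)])
E
```

```text
t 2.92 q [-1.12 -0.62  2.09  0.43  1.35  0.64] st [-195.9 -187.7  146.6] F [-0.   0.7 -0.6] tilt 59.6
[1.3, -46.3, 27.6] [-0.0, 4.9, -0.1] st [-181. -141.  124.]
[-1.0, -46.3, 27.6] [-0.1, 4.9, -0.0] st [-166.  -95.  101.]
[-3.3, -46.4, 27.4] [-0.0, 4.9, -0.1] st [-150.  -48.   78.]
[-5.5, -46.4, 27.0] [-0.1, 4.9, -0.0] st [-135.   -2.   55.]
[-7.9, -46.4, 26.4] [-0.0, 5.0, -0.1] st [-120.   45.   32.]
```

{"fn": "apply_moves", "kwargs": {
  "moves": [
    {"jaw":0,"offset":[1.3,-46.3,27.6],"rot":[0,4.9,0]},
    {"jaw":0,"offset":[-1,-46.3,27.6],"rot":[-0.1,4.9,0]},
    {"jaw":0,"offset":[-3.3,-46.4,27.4],"rot":[0,4.9,-0.1]},
    {"jaw":0,"offset":[-5.5,-46.4,27],"rot":[-0.1,4.9,0]},
    {"jaw":0,"offset":[-7.9,-46.4,26.4],"rot":[0,5,-0.1]}
  ]
}}

```text
time_s: 3.55
eef_pos: [0.4984, -0.0134, 0.2491]
eef_rot: [0.048, 0.885, -0.094, 0.454]
wrist_force: [1.0, -1.6, -0.7]
opening: 0.002
grasp_force: 0.0
```

```bash
python3 - <<'E'
from h import *
stat()
plan([(polar(.055,-54,0.003),ori(35),5)])
E
```

```text
t 3.55 q [-0.33 -0.59  2.48  0.3   0.32  1.21] st [-122.4   38.3   34.1] F [ 1.  -1.6 -0.7] tilt 35.7
[14.3, -1.3, 20.6] [0.0, 0.1, -0.0] st [-97.  40.  34.]
[14.3, -1.3, 20.6] [0.0, 0.1, -0.0] st [-72.  41.  33.]
[14.3, -1.3, 20.6] [0.0, 0.2, -0.0] st [-47.  42.  33.]
[14.2, -1.3, 20.7] [0.1, 0.1, -0.0] st [-22.  43.  33.]
[14.1, -1.2, 20.7] [0.0, 0.2, -0.1] st [ 3. 44. 32.]
```

{"fn": "apply_moves", "kwargs": {
  "moves": [
    {"jaw":0,"offset":[14.3,-1.3,20.6],"rot":[0,0,0]},
    {"jaw":0,"offset":[14.3,-1.3,20.6],"rot":[0,0,0]},
    {"jaw":0,"offset":[14.3,-1.3,20.6],"rot":[0,0,0]},
    {"jaw":0,"offset":[0,0,0],"rot":[0,0,0]},
    {"jaw":0,"offset":[0,0,0],"rot":[0,0,0]}
  ]
}}

```text
time_s: 4.18
eef_pos: [0.5716, -0.0272, 0.246]
eef_rot: [0.048, 0.886, -0.095, 0.451]
wrist_force: [0.2, -0.7, 0.2]
opening: -0.003
grasp_force: 0.0
```

```bash
python3 - <<'E'
from h import *
stat()
im,d=ctrl.camera('scene');im2,_=ctrl.camera('top')
A=cv2.resize(im[100:260,180:330],(560,600),interpolation=3)
save('a1',A)
plan([(polar(.055,-54,0.003),ori(35),3)])
E
```

```text
t 4.17 q [-0.29 -0.3   2.31  0.32  0.2   1.21] st [-47.9  40.   31. ] F [ 0.2 -0.7  0.2] tilt 36.1
[10.2, -1.6, 13.5] [0.1, 0.3, -0.0] st [-31.  41.  32.]
[10.1, -1.6, 13.6] [0.1, 0.4, -0.1] st [-14.  43.  32.]
[10.1, -1.5, 13.7] [0.0, 0.3, -0.0] st [ 3. 44. 32.]
```

View pics/a1.png

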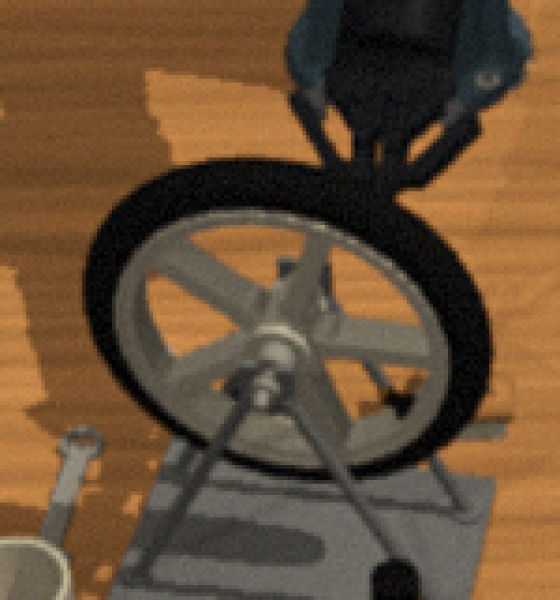

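The wheel is undisturbed: valve at crop (398,403). The shut fingers are behind the tyre at (385,180), lined up with the free gap between the right and top spokes. I insert them now.

{"fn": "apply_moves", "kwargs": {
  "moves": [
    {"jaw":0,"offset":[10.1,-1.6,13.6],"rot":[0,0.3,0]},
    {"jaw":0,"offset":[10.1,-1.6,13.6],"rot":[0,0.3,0]},
    {"jaw":0,"offset":[9.5,-1.5,13],"rot":[0,0.3,0]},
    {"jaw":0,"offset":[0,0,0],"rot":[0,0,0]},
    {"jaw":0,"offset":[0,0,0],"rot":[0,0,0]}
  ]
}}

```text
time_s: 4.9
eef_pos: [0.6214, -0.0333, 0.247]
eef_rot: [0.049, 0.883, -0.094, 0.458]
wrist_force: [0.0, -0.3, 0.2]
opening: 0.005
grasp_force: 0.0
```

```bash
python3 - <<'E'
from h import *
stat()
print('cw from here:')
plan([(polar(.055,a,0.001),ori(35),1) for a in range(-46,50,8)])
E
```

```text
t 4.9 q [-0.27 -0.15  2.21  0.33  0.14  1.21] st [ 2.  44.4 32. ] F [ 0.  -0.3  0.2] tilt 35.2
cw from here:
[4.5, 4.9, -4.4] [0.2, 0.2, -0.1] st [ 1. 40. 38.]
[4.2, 5.7, -2.9] [0.0, -0.0, -0.0] st [ 1. 34. 43.]
[3.5, 6.3, -2.5] [0.0, -0.0, -0.0] st [ 1. 28. 48.]
[2.8, 6.9, -1.9] [0.0, -0.0, -0.0] st [ 1. 21. 51.]
[1.9, 7.3, -1.4] [0.0, -0.0, -0.0] st [ 1. 13. 53.]
[1.1, 7.6, -0.7] [0.0, -0.0, -0.0] st [ 1.  6. 55.]
[0.2, 7.7, -0.2] [0.0, -0.0, -0.0] st [ 1. -2. 55.]
[-0.6, 7.6, 0.5] [0.0, -0.0, -0.0] st [  1. -10.  54.]
[-1.6, 7.4, 1.1] [0.0, -0.0, -0.0] st [  1. -17.  52.]
[-2.3, 7.1, 1.6] [0.0, -0.0, -0.0] st [  1. -24.  49.]
[-3.2, 6.7, 2.2] [0.0, -0.0, -0.0] st [  1. -31.  46.]
[-3.8, 6.0, 2.7] [0.0, -0.0, -0.0] st [  1. -37.  41.]
```

```bash
python3 - <<'E'
from h import *
plan([(polar(.055,a,0.001),ori(35),1) for a in range(-49,2,5)])
E
```

```text
[2.7, 2.9, -3.2] [0.2, 0.2, -0.1] st [ 1. 42. 36.]
[2.9, 3.3, -2.0] [0.0, -0.0, -0.0] st [ 1. 38. 40.]
[2.6, 3.6, -1.8] [0.0, -0.0, -0.0] st [ 1. 35. 43.]
[2.3, 3.9, -1.6] [0.0, -0.0, -0.0] st [ 1. 31. 46.]
[2.1, 4.1, -1.4] [0.0, -0.0, -0.0] st [ 1. 27. 48.]
[1.7, 4.3, -1.3] [0.0, -0.0, -0.0] st [ 1. 22. 50.]
[1.5, 4.4, -1.0] [0.0, -0.0, -0.0] st [ 1. 18. 52.]
[1.1, 4.6, -0.8] [0.0, -0.0, -0.0] st [ 1. 13. 53.]
[0.8, 4.7, -0.5] [0.0, -0.0, -0.0] st [ 1.  9. 54.]
[0.4, 4.8, -0.3] [0.0, -0.0, -0.0] st [ 1.  4. 55.]
[0.1, 4.8, -0.1] [0.0, -0.0, -0.0] st [ 1. -1. 55.]
```

{"fn": "apply_moves", "kwargs": {
  "moves": [
    {"jaw":0,"offset":[2.7,2.9,-3],"rot":[0,0,0]},
    {"jaw":0,"offset":[2.9,3.3,-2],"rot":[0,0,0]},
    {"jaw":0,"offset":[2.6,3.6,-1.8],"rot":[0,0,0]},
    {"jaw":0,"offset":[2.3,3.9,-1.6],"rot":[0,0,0]},
    {"jaw":0,"offset":[2.1,4.1,-1.4],"rot":[0,0,0]}
  ]
}}

```text
time_s: 5.52
eef_pos: [0.6176, -0.0508, 0.2633]
eef_rot: [0.049, 0.883, -0.094, 0.458]
wrist_force: [-0.6, 3.5, -3.8]
opening: -0.0
grasp_force: 1.7
```

{"fn": "apply_moves", "kwargs": {
  "moves": [
    {"jaw":0,"offset":[1.7,4.3,-1.3],"rot":[0,0,0]},
    {"jaw":0,"offset":[1.5,4.4,-1],"rot":[0,0,0]},
    {"jaw":0,"offset":[1.1,4.6,-0.8],"rot":[0,0,0]},
    {"jaw":0,"offset":[0.8,4.7,-0.5],"rot":[0,0,0]},
    {"jaw":0,"offset":[0.4,4.8,-0.3],"rot":[0,0,0]}
  ]
}}

```text
time_s: 6.15
eef_pos: [0.6131, -0.0732, 0.2706]
eef_rot: [0.049, 0.882, -0.094, 0.459]
wrist_force: [1.8, 4.1, -0.8]
opening: 0.004
grasp_force: 1.9
```

```bash
cat >> h.py <<'E'
def phase():
    im,d,pol,on=spoke_angle(p0); prof=on[:,15:50].mean(1); ang=np.arange(0,360,.5);b=[]
    qs=np.arange(0,72,.25)
    for q in qs:
        s=0
        for k in range(5):
            dl=(ang-q-72*k+180)%360-180
            s+=prof[abs(dl)<8].sum()-prof[(abs(dl)>10)&(abs(dl)<26)].mean()*33
        b.append(s)
    b=np.array(b); g=qs[b>b.max()-2]; print('phase',qs[b.argmax()],g.min(),g.max())
    return im,d
E
python3 - <<'E'
from h import *
stat(); im,d=phase(); save('a2',cv2.resize(im[100:260,180:330],(560,600),interpolation=3))
t=tyre_pts('scene',im,d)
plan([(polar(.055,a,0.001),ori(35),1) for a in range(0,51,5)])
E
```

```text
t 6.15 q [-0.38 -0.22  2.21  0.61  0.24  0.87] st [ 2.2  3.6 55.6] F [ 1.8  4.1 -0.8] tilt 35.1
phase 17.75 16.75 18.75
[-1.6, 3.0, -0.6] [0.3, 0.0, -0.1] st [ 1. -0. 55.]
[-0.1, 4.7, 0.1] [-0.0, 0.0, 0.0] st [ 1. -5. 55.]
[-0.5, 4.8, 0.3] [-0.0, 0.0, 0.0] st [  1. -10.  54.]
[-0.9, 4.7, 0.6] [-0.0, 0.0, 0.0] st [  1. -14.  53.]
[-1.2, 4.6, 0.9] [-0.0, 0.0, 0.0] st [  1. -19.  52.]
[-1.5, 4.4, 1.0] [-0.0, 0.0, 0.0] st [  1. -23.  50.]
[-1.8, 4.3, 1.3] [-0.0, 0.0, 0.0] st [  1. -28.  48.]
[-2.1, 4.0, 1.5] [-0.0, 0.0, 0.0] st [  1. -32.  45.]
[-2.4, 3.8, 1.6] [-0.0, 0.0, 0.0] st [  1. -35.  42.]
[-2.7, 3.5, 1.9] [-0.0, 0.0, 0.0] st [  1. -39.  39.]
[-2.8, 3.3, 2.0] [-0.0, 0.0, 0.0] st [  1. -42.  35.]
```

View pics/a2.png

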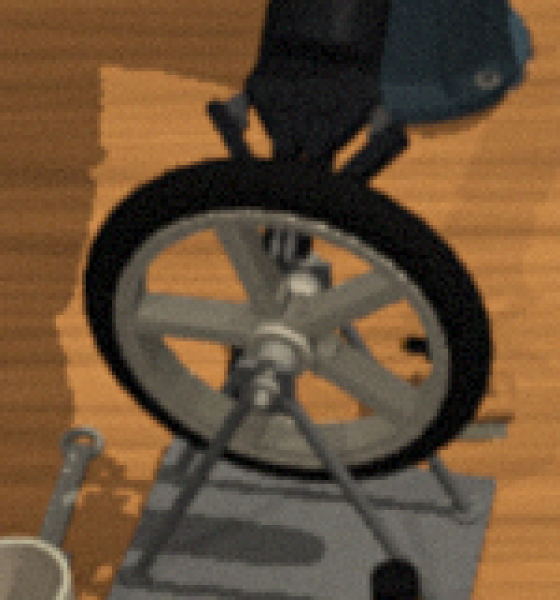

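The pushed spoke has gone from -18° to +18°, with the valve now at crop (414,345), q ≈ -90°. The stand has not moved and the force is about 4 N, so I continue.

{"fn": "apply_moves", "kwargs": {
  "moves": [
    {"jaw":0,"offset":[-1,3.4,-0.6],"rot":[0.3,0,-0.1]},
    {"jaw":0,"offset":[-0.1,4.7,0.1],"rot":[0,0,0]},
    {"jaw":0,"offset":[-0.5,4.8,0.3],"rot":[0,0,0]},
    {"jaw":0,"offset":[-0.9,4.7,0.6],"rot":[0,0,0]},
    {"jaw":0,"offset":[-1.2,4.6,0.9],"rot":[0,0,0]}
  ]
}}

```text
time_s: 6.82
eef_pos: [0.6077, -0.0948, 0.2673]
eef_rot: [0.048, 0.882, -0.092, 0.459]
wrist_force: [1.5, 4.4, 0.2]
opening: 0.003
grasp_force: 1.8
```

{"fn": "apply_moves", "kwargs": {
  "moves": [
    {"jaw":0,"offset":[-1.5,4.4,1],"rot":[0,0,0]},
    {"jaw":0,"offset":[-1.8,4.3,1.3],"rot":[0,0,0]},
    {"jaw":0,"offset":[-2.1,4,1.5],"rot":[0,0,0]},
    {"jaw":0,"offset":[-2.4,3.8,1.6],"rot":[0,0,0]},
    {"jaw":0,"offset":[-2.7,3.5,1.9],"rot":[0,0,0]}
  ]
}}

```text
time_s: 7.45
eef_pos: [0.6039, -0.1146, 0.2552]
eef_rot: [0.048, 0.882, -0.092, 0.46]
wrist_force: [1.3, 4.1, 3.0]
opening: -0.005
grasp_force: 1.9
```

```bash
python3 - <<'E'
from h import *
stat(); phase()
plan([(polar(.055,a,0.001),ori(35),1) for a in range(50,86,4)])
E
```

```text
t 7.45 q [-0.51 -0.21  2.24  0.97  0.3   0.44] st [  1.8 -38.8  40.2] F [1.3 4.1 3. ] tilt 35.0
phase 61.75 60.75 62.75
[-3.8, 2.8, 1.9] [-0.0, -0.0, 0.0] st [  1. -42.  35.]
[-2.5, 2.4, 1.8] [-0.0, -0.0, 0.0] st [  1. -44.  32.]
[-2.6, 2.1, 1.8] [-0.0, -0.0, 0.0] st [  1. -47.  29.]
[-2.7, 2.0, 1.9] [-0.0, -0.0, 0.0] st [  1. -49.  26.]
[-2.9, 1.7, 2.0] [-0.0, -0.0, 0.0] st [  1. -50.  22.]
[-2.9, 1.4, 2.0] [-0.0, -0.0, 0.0] st [  1. -52.  19.]
[-3.0, 1.2, 2.1] [-0.0, -0.0, 0.0] st [  1. -53.  15.]
[-3.0, 0.9, 2.2] [-0.0, -0.0, 0.0] st [  1. -54.  11.]
[-3.1, 0.7, 2.1] [-0.0, -0.0, 0.0] st [  1. -54.   8.]
```

{"fn": "apply_moves", "kwargs": {
  "moves": [
    {"jaw":0,"offset":[-3.4,2.8,1.9],"rot":[0,0,0]},
    {"jaw":0,"offset":[-2.5,2.4,1.8],"rot":[0,0,0]},
    {"jaw":0,"offset":[-2.6,2.1,1.8],"rot":[0,0,0]},
    {"jaw":0,"offset":[-2.7,2,1.9],"rot":[0,0,0]},
    {"jaw":0,"offset":[-2.9,1.7,2],"rot":[0,0,0]}
  ]
}}

```text
time_s: 8.12
eef_pos: [0.6005, -0.125, 0.2366]
eef_rot: [0.048, 0.883, -0.092, 0.459]
wrist_force: [2.7, 2.5, 3.2]
opening: -0.001
grasp_force: 1.9
```

```bash
python3 - <<'E'
from h import *
stat(); phase()
plan([(polar(.055,a,0.001),ori(35),1) for a in range(68,90,3)])
E
```

```text
t 8.12 q [-0.54 -0.17  2.25  1.13  0.3   0.26] st [  0.6 -49.7  21.6] F [2.7 2.5 3.2] tilt 35.1
phase 11.25 9.75 12.25
[0.3, 1.1, 0.7] [-0.0, 0.2, -0.0] st [  1. -51.  21.]
[-2.2, 1.0, 1.5] [-0.0, -0.0, -0.0] st [  1. -52.  18.]
[-2.3, 0.9, 1.6] [-0.0, -0.0, -0.0] st [  1. -53.  15.]
[-2.2, 0.7, 1.6] [-0.0, -0.0, -0.0] st [  1. -54.  12.]
[-2.3, 0.6, 1.6] [-0.0, -0.0, -0.0] st [  1. -54.  10.]
[-2.4, 0.4, 1.6] [-0.0, -0.0, -0.0] st [  1. -55.   7.]
[-2.3, 0.3, 1.7] [-0.0, -0.0, -0.0] st [  1. -55.   4.]
[-2.4, 0.1, 1.6] [-0.0, -0.0, -0.0] st [  1. -55.   1.]
```

```bash
python3 - <<'E'
from h import *
plan([(polar(r,a,0.001),ori(35),1) for a,r in zip([70,74,78,82,85],[.057,.059,.061,.063,.064])])
E
```

```text
[-0.6, 3.7, 1.3] [-0.0, 0.2, -0.0] st [  1. -54.  19.]
[-2.6, 3.1, 1.9] [-0.0, -0.0, -0.0] st [  1. -57.  16.]
[-3.0, 3.0, 2.0] [-0.0, -0.0, -0.0] st [  1. -60.  13.]
[-3.2, 2.7, 2.3] [-0.0, -0.0, -0.0] st [  1. -62.   9.]
[-2.6, 1.4, 1.8] [-0.0, -0.0, -0.0] st [  1. -64.   6.]
```

{"fn": "apply_moves", "kwargs": {
  "moves": [
    {"jaw":0,"offset":[-0.8,3.7,1.1],"rot":[0,0.1,0]},
    {"jaw":0,"offset":[-2.6,3.1,1.9],"rot":[0,0,0]},
    {"jaw":0,"offset":[-3,3,2],"rot":[0,0,0]},
    {"jaw":0,"offset":[-3.2,2.7,2.3],"rot":[0,0,0]},
    {"jaw":0,"offset":[-2.6,1.4,1.8],"rot":[0,0,0]}
  ]
}}

```text
time_s: 8.8
eef_pos: [0.5978, -0.1386, 0.2209]
eef_rot: [0.047, 0.882, -0.092, 0.459]
wrist_force: [-0.1, 1.4, 2.5]
opening: 0.002
grasp_force: 1.7
```

```bash
python3 - <<'E'
from h import *
stat(); phase()
plan([(polar(.064,a,0.001),ori(35),1) for a in range(86,100,2)])
E
```

```text
t 8.8 q [-0.58 -0.14  2.26  1.29  0.32  0.08] st [  0.8 -63.5   5.9] F [-0.1  1.4  2.5] tilt 35.0
phase 26.75 25.75 27.75
[-0.5, 0.2, 0.9] [-0.1, 0.1, -0.0] st [  1. -64.   4.]
[-1.8, 0.1, 1.3] [0.0, -0.0, -0.0] st [  1. -64.   2.]
[-1.9, 0.0, 1.2] [0.0, -0.0, -0.0] st [  1. -64.  -0.]
[-1.8, -0.0, 1.3] [0.0, -0.0, -0.0] st [  1. -64.  -2.]
[-1.8, -0.1, 1.3] [0.0, -0.0, -0.0] st [  1. -64.  -4.]
[-1.8, -0.2, 1.3] [0.0, -0.0, -0.0] st [  1. -64.  -7.]
[-1.9, -0.3, 1.2] [0.0, -0.0, -0.0] st [  1. -63.  -9.]
```

{"fn": "apply_moves", "kwargs": {
  "moves": [
    {"jaw":0,"offset":[-1.8,0.1,1.3],"rot":[0,0,0]},
    {"jaw":0,"offset":[-1.8,0.1,1.3],"rot":[0,0,0]},
    {"jaw":0,"offset":[-1.8,0,1.3],"rot":[0,0,0]},
    {"jaw":0,"offset":[0,0,0],"rot":[0,0,0]},
    {"jaw":0,"offset":[0,0,0],"rot":[0,0,0]}
  ]
}}

```text
time_s: 9.48
eef_pos: [0.5978, -0.1385, 0.2141]
eef_rot: [0.047, 0.882, -0.092, 0.459]
wrist_force: [-0.3, 0.4, 0.9]
opening: -0.001
grasp_force: 0.4
```

```bash
cat >> h.py <<'E'
def fine():
    """edges-based: image-synth fit of the far-side spoke face: phase + centre shift + yaw, over 'on-face & bright' score"""
    im,d=ctrl.camera('scene'); g=cv2.cvtColor(im,cv2.COLOR_RGB2GRAY)
    q=ctrl.camera_params('scene');K=np.array(q['K']);Tc=np.linalg.inv(np.array(q['cam_to_world']))
    hsv=cv2.cvtColor(im,cv2.COLOR_RGB2HSV); white=((hsv[...,1]<70)&(hsv[...,2]>60)).astype(np.float32)
    white=cv2.GaussianBlur(white,(3,3),0)
    r=np.arange(.045,.086,.002); w=np.r_[np.arange(-.007,.0071,.001)]; wo=np.r_[np.arange(-.014,-.009,.001),np.arange(.010,.0141,.001)]
    def samp(ph,dy,dz,ww):
        S=[]
        for k in range(5):
            a=np.radians(ph+72*k); rr,oo=np.meshgrid(r,ww)
            y=-np.sin(a)*rr-np.cos(a)*oo+dy; z=np.cos(a)*rr-np.sin(a)*oo+dz
            c,s=np.cos(p0[2]),np.sin(p0[2])
            W=np.stack([p0[0]+c*.013-s*y,p0[1]+s*.013+c*y,.215+z],-1)@Tc[:3,:3].T+Tc[:3,3]
            U=W@K.T;U=(U[...,:2]/U[...,2:]).astype(np.float32)
            dd=cv2.remap(d,U[...,0],U[...,1],0)
            on=(abs(dd-W[...,2])<.008)
            S.append(on.mean())
        return np.mean(S)
    best=max(((samp(ph,dy,dz,w)-samp(ph,dy,dz,wo)),ph,dy,dz) for ph in np.arange(24,46,.5) for dy in np.arange(-.004,.0041,.002) for dz in np.arange(-.004,.0041,.002))
    print('fine',np.round(best,4)); return im,d
E
python3 - <<'E'
from h import *
stat(); phase(); im,d=fine()
save('a3',cv2.resize(im[100:260,180:330],(560,600),interpolation=3))
for c in ['scene']:
  for r in ctrl.outline_of(c,'valve')[:2]:
    P=pts(c,d,r['region']);X=np.array([w2s(v) for v in P]);X=X[abs(X[:,0])<.02]
    if len(X): m=np.median(X,0);print(r['score'],r['position'],m,np.hypot(m[1],m[2]),np.degrees(np.arctan2(-m[1],m[2])))
E
```

```text
t 9.47 q [-0.58 -0.12  2.27  1.34  0.31  0.02] st [  0.8 -63.4  -0.9] F [-0.3  0.4  0.9] tilt 35.1
phase 32.75 31.75 33.75
fine [7.872e-01 3.300e+01 2.000e-03 4.000e-03]
```

View pics/a3.png

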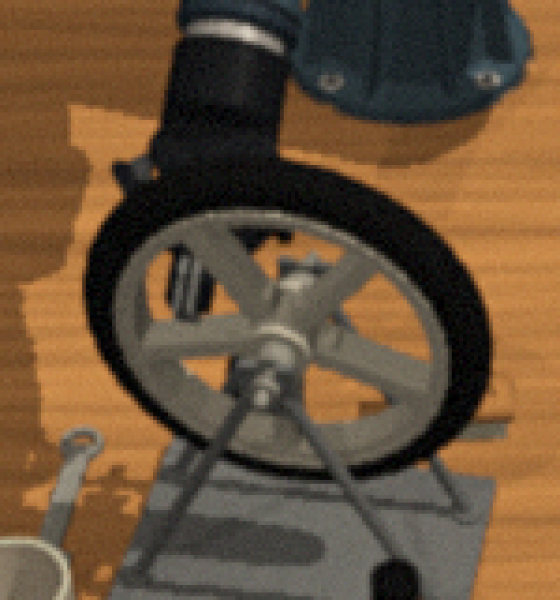

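The fingers press the left spoke at crop (190,300). The valve is now hidden behind the top of the tyre, and spoke phase 33° of 36° means about 3° is left.

{"fn": "apply_moves", "kwargs": {
  "moves": [
    {"jaw":0,"offset":[-0.8,0,0.6],"rot":[0,0,0]},
    {"jaw":0,"offset":[-0.8,0,0.6],"rot":[0,0,0]},
    {"jaw":0,"offset":[-0.8,0,0.6],"rot":[0,0,0]},
    {"jaw":0,"offset":[0,0,0],"rot":[0,0,0]},
    {"jaw":0,"offset":[0,0,0],"rot":[0,0,0]}
  ]
}}

```text
time_s: 10.25
eef_pos: [0.5982, -0.1385, 0.2116]
eef_rot: [0.047, 0.882, -0.092, 0.459]
wrist_force: [-1.1, 1.6, 3.3]
opening: -0.002
grasp_force: 1.3
```

```bash
sed -i 's/np.arange(-.004,.0041,.002))$/np.arange(0,.0081,.002))/; s/for dz in np.arange(-.004,.0041,.002)/for dz in np.arange(0,.0081,.002)/' h.py
cat >> h.py <<'E'
def each():
    """centreline angle of each spoke from 3-D points on its near/far faces (camera 'scene'), independent of templates"""
    im,d=ctrl.camera('scene'); P=pts('scene',d); c,s=np.cos(p0[2]),np.sin(p0[2]); e=P-[p0[0],p0[1],.215]
    X=np.c_[c*e[:,0]+s*e[:,1],-s*e[:,0]+c*e[:,1],e[:,2]]; X=X[(abs(X[:,0]-.013)<.008)]
    from scipy.optimize import minimize
    r=np.hypot(X[:,1],X[:,2]); X=X[(r>.035)&(r<.085)]
    def cost(v):
        Y=X[:,1:]-v[1:]/1e3; a=np.degrees(np.arctan2(-Y[:,0],Y[:,1])); rr=np.hypot(*Y.T)
        off=rr*np.sin(np.radians((a-v[0]+36)%72-36)); return np.mean(np.minimum(abs(off)/.008,3)**2)
    b=min((minimize(cost,[p,0,0],method='Nelder-Mead') for p in (27,33,39,45)),key=lambda m:m.fun)
    print('each',np.round(b.x,2),b.fun,len(X),X[:,0].mean())
E
python3 - <<'E'
from h import *
stat(); phase(); fine(); each(); each(); each()
E
```

```text
t 10.25 q [-0.58 -0.11  2.27  1.37  0.31 -0.01] st [  1.1 -63.4  -3.4] F [-1.1  1.6  3.3] tilt 35.0
phase 34.75 33.75 35.75
fine [7.526e-01 3.500e+01 2.000e-03 4.000e-03]
each [35.19  2.08  4.42] 0.6463078385194174 633 0.011603687321238584
each [35.2   1.91  4.28] 0.5799642788435526 617 0.01156675456144027
each [35.07  1.99  4.3 ] 0.662143786252038 629 0.011558033498477439
```

```bash
python3 - <<'E'
from h import *
plan([(s2w([0,-.063,.008]),ori(35),1),(s2w([-.05,-.063,.01]),ori(35),2),(s2w([-.16,-.04,.02]),ori(35),3),(s2w([-.19,-.02,.03]),ori(20),4)])
E
```

```text
[8.7, -0.4, -7.5] [-0.1, 0.0, -0.0] st [ -0. -63.   8.]
[-13.5, -0.0, -21.0] [0.0, 0.0, -0.0] st [-25. -63.   9.]
[-13.5, -0.0, -21.0] [0.0, 0.0, -0.0] st [-50. -63.  10.]
[-18.3, -7.7, -32.0] [0.0, 0.0, -0.0] st [-87. -55.  13.]
[-18.3, -7.6, -31.9] [0.0, 0.0, -0.0] st [-123.  -48.   17.]
[-18.4, -7.7, -32.0] [0.0, 0.0, -0.0] st [-160.  -40.   20.]
[-2.3, -5.0, -7.6] [0.0, 3.8, -0.0] st [-168.  -35.   22.]
[-1.7, -5.0, -7.7] [0.0, 3.7, 0.0] st [-175.  -30.   25.]
[-1.2, -5.0, -7.8] [0.0, 3.8, 0.0] st [-183.  -25.   28.]
[-0.8, -5.0, -7.8] [0.0, 3.7, 0.0] st [-190.  -20.   30.]
```

{"fn": "apply_moves", "kwargs": {
  "moves": [
    {"jaw":0,"offset":[8.7,-0.4,-7],"rot":[0,0,0]},
    {"jaw":0,"offset":[-13.5,0,-21],"rot":[0,0,0]},
    {"jaw":0,"offset":[-13.5,0,-21],"rot":[0,0,0]},
    {"jaw":0,"offset":[-17,-7,-31],"rot":[0,0,0]},
    {"jaw":0,"offset":[-17,-7,-31],"rot":[0,0,0]}
  ]
}}

```text
time_s: 11.12
eef_pos: [0.4814, -0.099, 0.2311]
eef_rot: [0.047, 0.883, -0.093, 0.458]
wrist_force: [0.7, -0.2, 1.2]
opening: 0.001
grasp_force: 0.0
```

```bash
python3 - <<'E'
from h import *
stat(); each(); each()
p=ctrl.camera_params('wrist');print(p)
im,d=ctrl.camera('wrist');save('w1',im)
E
```

```text
t 11.12 q [-0.73 -0.63  2.54  0.93  0.54  0.39] st [-121.3  -48.9   16.1] F [ 0.7 -0.2  1.2] tilt 35.2
each [35.54  2.42  3.94] 0.5135027040456888 611 0.011749427772066726
each [35.56  2.5   3.76] 0.48041288162316165 603 0.01173112896354002
{'K': array([[309.70691629,   0.        , 320.99598977],
       [  0.        , 309.70691629, 200.12039727],
       [  0.        ,   0.        ,   1.        ]]), 'mount': array([[-2.50707190e-04, -9.61123545e-01, -2.76118578e-01,
         7.11158364e-02],
       [ 9.99999941e-01, -3.05979122e-04,  1.57093968e-04,
         1.11162416e-03],
       [-2.35473231e-04, -2.76118522e-01,  9.61123564e-01,
        -1.43679751e-01],
       [ 0.00000000e+00,  0.00000000e+00,  0.00000000e+00,
         1.00000000e+00]])}
```

View pics/w1.png

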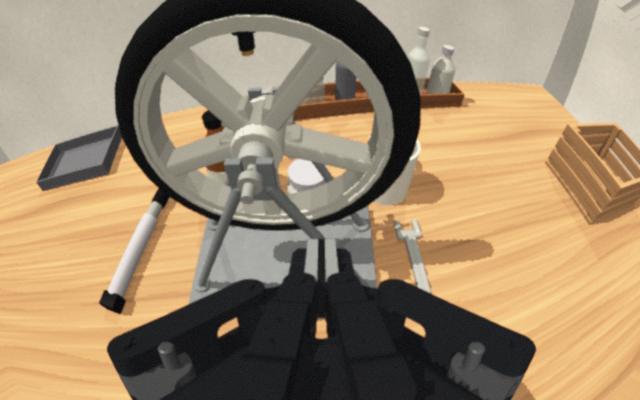

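The wrist view is clear: valve at (246,45), hub at (258,145), nothing disturbed. I measure the wheel angle from this view too.

```bash
cat >> h.py <<'E'
def wristfit():
    from scipy.optimize import minimize
    o,Pt,M=cur(); im,d=ctrl.camera('wrist'); p=ctrl.camera_params('wrist');K=p['K'];T=np.array(p['mount'])
    v,u=np.nonzero(d>0); dx=(u-K[0,2])/K[0,0];dy=(v-K[1,2])/K[1,1];th=np.hypot(dx,dy)+1e-9;z=d[v,u]
    k=np.tan(th)/th*z; C=np.c_[dx*k,dy*k,z]@T[:3,:3].T+T[:3,3]; W=M.apply(C)+Pt
    c,s=np.cos(p0[2]),np.sin(p0[2]);e=W-[p0[0],p0[1],.215]
    X=np.c_[c*e[:,0]+s*e[:,1],-s*e[:,0]+c*e[:,1],e[:,2]]; r=np.hypot(X[:,1],X[:,2])
    ok=(abs(X[:,0])<.03)
    t=X[ok&(r>.1)&(r<.14)&(im[v,u].max(1)<60)]; 
    f=least_squares(lambda q:np.hypot(np.hypot(t[:,1]-q[0],t[:,2]-q[1])-.114,t[:,0]-q[2]-q[3]*t[:,1]-q[4]*t[:,2])-.016,[0]*5,loss='soft_l1',f_scale=.002)
    print('tyre dy dz dx yaw tilt',np.round(f.x,4),len(t)); X0=X.copy()
    Y=X[:,1:]-f.x[:2]; xx=X[:,0]-f.x[2]-f.x[3]*X[:,1]-f.x[4]*X[:,2]; rr=np.hypot(*Y.T);a=np.degrees(np.arctan2(-Y[:,0],Y[:,1]))
    m=(abs(xx+.013)<.004)&(rr>.035)&(rr<.085)&(im[v,u].max(1)>80)
    def cost(q):
        off=rr[m]*np.sin(np.radians((a[m]-q[0]+36)%72-36)); return np.mean(np.minimum(abs(off)/.008,2.5)**2)
    b=min((minimize(cost,[g],method='Nelder-Mead') for g in (30,36,42)),key=lambda h:h.fun)
    for kk in range(5):
        w=(abs((a[m]-b.x[0]-72*kk+180)%360-180)<15);of=rr[m][w]*np.sin(np.radians(a[m][w]-b.x[0]-72*kk)); print(w.sum(),np.round(1e3*np.percentile(of,[3,50,97]),1),end=' ')
    vm=(abs(xx)<.012)&(rr>.068)&(rr<.088)&(abs(a)<15)
    print('\nwrist phase',b.x,b.fun,'valve deg',np.median(a[vm]),a[vm].min() if vm.any() else '',a[vm].max() if vm.any() else '',vm.sum())
E
python3 - <<'E'
from h import *
wristfit()
E
```

```text
tyre dy dz dx yaw tilt [ 0.0002  0.0009 -0.0011 -0.0019 -0.0014] 15066
1456 [-8.1 -1.3  6.4] 965 [-8.9 -3.5  5.4] 119 [-7.  -0.3  6.5] 748 [-6.   2.8  8.6] 1307 [-5.9  2.7  8.6] 
wrist phase [35.74095154] 0.39479089717899735 valve deg 0.5582823826488874 -4.040721065293565 3.972347063202379 314
```

The spoke phase is 35.7° from the wrist view and 35.6° from the scene view, so the valve is within about 0.5° of the top. Its measured extent is centred on 0°. The arm is clear of everything, so I hand in.

```bash
python3 -c "
from bench import ctrl
print(ctrl.hand_in())"
```

```text
the job is handed in; nothing more can be done
None
```

The valve stem is at the very top of the wheel (within about 0.5°), with the wheel at rest and the arm clear; the stand and the things around it look undisturbed, and the job is handed in.

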